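# Line up the storage tins by height on the tray

## Task

Tidy the tea corner: stand the four storage tins upright on the cork pads of the wooden tray, one tin centred on each pad, in order of height, with the tallest on the pad nearest the glass cookie jar and stepping down to the shortest at the far end. Set the tins down gently without dropping or toppling any, and leave the cookie jar and the salt grinder where they stand.

Things in the scene. Friction and masses are not known exactly. Their poses are not given: they have to be found in the camera images.
- tin_red: round cream storage tin with a flat red lid (closed, fixed) and a red band, the tallest of the four: 140 mm high, 62 mm in diameter, rigid, 95 to 480 g. It starts upright on the counter on the robot's side of the tray, at least 100 mm between centres from the next tin or grinder. Origin: centre of its underside; z up along the tin; its yaw does not matter.
- tin_yellow: round cream storage tin with a flat yellow lid (closed, fixed) and a yellow band, the second tallest of the four: 112 mm high, 58 mm in diameter, rigid, 95 to 480 g. It starts upright on the counter on the robot's side of the tray, at least 100 mm between centres from the next tin or grinder. Origin: centre of its underside; z up along the tin; its yaw does not matter.
- tin_blue: round cream storage tin with a flat blue lid (closed, fixed) and a blue band, the second shortest of the four: 86 mm high, 58 mm in diameter, rigid, 95 to 480 g. It starts upright on the counter on the robot's side of the tray, at least 100 mm between centres from the next tin or grinder. Origin: centre of its underside; z up along the tin; its yaw does not matter.
- tin_green: round cream storage tin with a flat green lid (closed, fixed) and a green band, the shortest of the four: 60 mm high, 54 mm in diameter, rigid, 95 to 480 g. It starts upright on the counter on the robot's side of the tray, at least 100 mm between centres from the next tin or grinder. Origin: centre of its underside; z up along the tin; its yaw does not matter.
- pad_1: round cork pad, 78 mm across and 3 mm thick, glued on the fixed wooden tray. Four such pads lie in one straight row, 96 mm apart, numbered in order along the row (which end lies nearer the cookie jar changes). Origin: centre of its underside, 12 mm over the counter, so its top is 15 mm over the counter; y runs along the row, x across it. The tray is 400 x 120 mm with a lip whose top is 18 mm over the counter. This is an end pad.
- pad_2: round cork pad, 78 mm across and 3 mm thick, glued on the fixed wooden tray. Four such pads lie in one straight row, 96 mm apart, numbered in order along the row (which end lies nearer the cookie jar changes). Origin: centre of its underside, 12 mm over the counter, so its top is 15 mm over the counter; y runs along the row, x across it. The tray is 400 x 120 mm with a lip whose top is 18 mm over the counter.
- pad_3: round cork pad, 78 mm across and 3 mm thick, glued on the fixed wooden tray. Four such pads lie in one straight row, 96 mm apart, numbered in order along the row (which end lies nearer the cookie jar changes). Origin: centre of its underside, 12 mm over the counter, so its top is 15 mm over the counter; y runs along the row, x across it. The tray is 400 x 120 mm with a lip whose top is 18 mm over the counter.
- pad_4: round cork pad, 78 mm across and 3 mm thick, glued on the fixed wooden tray. Four such pads lie in one straight row, 96 mm apart, numbered in order along the row (which end lies nearer the cookie jar changes). Origin: centre of its underside, 12 mm over the counter, so its top is 15 mm over the counter; y runs along the row, x across it. The tray is 400 x 120 mm with a lip whose top is 18 mm over the counter. This is an end pad.
- cookie_jar: tall glass cookie jar with hinged steel clasp lid, 120 mm across and 200 mm high, about 1 kg, standing on the counter beyond one end of the tray, about 170 mm from the centre of that end pad (a white teapot, 200 mm long and 132 mm high, stands beyond the other end). To be left alone. Origin: centre of its underside.
- grinder: chrome salt grinder, 52 mm across and 127 mm high, about 300 g, standing among the tins. To be left alone. Origin: centre of its underside.
Not all that is in view belongs to the job. What is shaped like the tin_red but pink is not meant.

How it is judged (in metres and radians):
At the end, for the whole second after the job is handed in: Tallest (red) tin on the end pad next to the cookie jar, then yellow, then blue, then the shortest (green) on the far end pad; each stands on its pad within 12 mm of the pad's centre, upright within 0.08 rad, released and at rest (((horizontal distance between pad_1 and cookie_jar below 0.28 m and horizontal distance between tin_red and pad_1 below 0.012 m and z of tin_red in the frame of pad_1 between 0 and 0.007 m and horizontal distance between tin_yellow and pad_2 below 0.012 m and z of tin_yellow in the frame of pad_2 between 0 and 0.007 m and horizontal distance between tin_blue and pad_3 below 0.012 m and z of tin_blue in the frame of pad_3 between 0 and 0.007 m and horizontal distance between tin_green and pad_4 below 0.012 m and z of tin_green in the frame of pad_4 between 0 and 0.007 m) or (horizontal distance between pad_4 and cookie_jar below 0.28 m and horizontal distance between tin_red and pad_4 below 0.012 m and z of tin_red in the frame of pad_4 between 0 and 0.007 m and horizontal distance between tin_yellow and pad_3 below 0.012 m and z of tin_yellow in the frame of pad_3 between 0 and 0.007 m and horizontal distance between tin_blue and pad_2 below 0.012 m and z of tin_blue in the frame of pad_2 between 0 and 0.007 m and horizontal distance between tin_green and pad_1 below 0.012 m and z of tin_green in the frame of pad_1 between 0 and 0.007 m)) and angle between each of tin_red, tin_yellow, tin_blue, tin_green's own z axis and vertical below 0.08 rad and linear speed of each of tin_red, tin_yellow, tin_blue, tin_green below 0.02 m/s and angular speed of each of tin_red, tin_yellow, tin_blue, tin_green below 0.2 rad/s); the robot touches nothing.
It fails at once if a tin is tipped over (leans more than 0.6 rad) (angle between any of tin_red, tin_yellow, tin_blue, tin_green's own z axis and vertical above 0.6 rad).
It fails at once if a tin is dropped or flung: moves faster than 0.6 m/s with its underside less than 45 mm over the counter (30 mm over a pad) ((height (world z) of tin_red below 0.045 m and linear speed of tin_red above 0.6 m/s) or (height (world z) of tin_yellow below 0.045 m and linear speed of tin_yellow above 0.6 m/s) or (height (world z) of tin_blue below 0.045 m and linear speed of tin_blue above 0.6 m/s) or (height (world z) of tin_green below 0.045 m and linear speed of tin_green above 0.6 m/s)).
It fails at once if the cookie jar or the salt grinder is shifted by more than 20 mm (distance of any of cookie_jar, grinder from where it was at the start of the episode above 0.02 m).
It also fails if it takes over 102 s, if anything falls off the work surface, if the arm or the gripper's body presses on something with over 40 N, if the wrist force passes 120 N, or if a joint passes its speed limit or range.

## Robot

A 6-joint arm with a two-finger parallel gripper is mounted at the origin on the work surface. World frame = base frame: x ahead of the robot, y to its left, z up, the work surface at z = 0. Lengths are in m, angles in degrees, forces in N, time in s.
With the tool pointing down it reaches from about 0.425 to 0.925 m from the base axis. Payload 12.5 kg.
Tool frame: the origin (TCP) lies between the finger pads; the fingertips stand 11 mm ahead of it and the grasp point (between the pads) lies 8 mm behind it (env.nose_length is the z of the fingertips in the tool frame, in m); z points along the fingers, y is the line along which they close (so a half turn about z gives the same grasp; the last joint's range is limited). The gripper opens to 85 mm and grips with 20 to 120 N. Pads are 22 mm wide; open, the fingers measure 114 mm over their backs; the gripper's body (76 mm by 85 mm) begins 54 mm behind the grasp point. The pads swing forward as they close: fully open they stand 13 mm farther back than shut.
Start: joints at [-73.774, 28.126, 89.318, -0, 62.55, -6.05], TCP at [0.237, -0.578, 0.242] pointing down, gripper open.
Joint ranges: [-177.58, 177.58], [-47.91, 125.51], [2.72, 160], [-65.01, 245.01], [3.68, 167.84], [-153.87, 153.87]. Speed limits (degrees/s): [127.2, 127.2, 159.86, 180, 180, 180].

## Interface

Orientations are given as a 3x3 rotation matrix whose columns are the frame's x, y, z axes.
In Python, from station import env gives the robot as it stands.
- The arm moves only by the tool move_arm, never from a script. Its argument "rows" is a list of rows, each an object with "turn": the turn, a rotation vector about the tool's x, y, z each as a share of 0.15 rad, from -1 to 1, a list of three; "delta_pos": the shift along the tool's x, y, z each as a share of 0.05 m, from -1 to 1, a list of three; "fingers": the closure, from 0 (fully open) to 1 (shut). A call has 1 to 8 rows; each row shifts and turns the commanded pose from where the row before left it, along the tool's axes as they then stand; what a row does not reach is not made up. A row lasts 1/10 s, in which the tool goes at most 50 mm and 8.59 degrees, less where a joint would pass 70% of its speed; a pose out of reach is approached as far as the arm can. A call with a number of a shift or a turn outside -1 to 1 is refused whole. A call with a gripper value outside its range is refused whole. The fingers move at their own pace and stop on an object; "grip_force" is the grip in N (left out, the last holds). Time passes only in rows, so rows that do not move let the fingers close. It gives the time, the measured TCP pose, the force, the opening and the grip force at its end, in the units of the state.
- env.observe(): the state, without advancing time (a new reading comes with each control period).
- env.read_camera(name): name is "scene" or "top" or "wrist"; returns the picture (400x640x3 uint8, red, green, blue); there is no depth.
- env.get_calibration(name): a dict with "fx", "fy", "cx", "cy" (pixels), "cam_to_world" (4x4, takes a point from camera to world coordinates). Camera axes: x right, y down, z forward; pixel columns grow to the right and rows downward; lengths in m; the calibration is good to about 2 mm. A picture is of the moment at which its call begins: read the wrist's pose just before it. get_calibration takes no time and is no camera call; for the wrist camera it gives the pose at the moment of the call.
- env.job_done(): hands the job in; it is judged then, once.
The state is a dict: "time": time; "joint_positions": joint angles; "joint_velocities": joint speeds; "tau": joint torques, N m; "tool_pos": TCP position; "tcp_rot": TCP orientation; "wrist_force": force on the tool from outside, world axes, zero at the start; "moment": the same for the moment, N m; "opening": opening from 0.0 (shut) to 1.0 (fully open); "gripper_force": force on a finger pad.
Only numpy, scipy, OpenCV 4.12 (cv2) and the standard library are available. Lean on these libraries where they do the work, as an engineer would, in place of code of your own. Each camera call takes 0.05 s, during which the arm holds its last target. There are 200 camera calls.

## Working session

There is one attempt and no reset: what is moved stays moved. The work goes in short steps, Python scripts to look and compute and a tool call to move; the robot and the scene stay as the last step left them, time stands still between calls to the robot, and variables do not carry over. Pictures are saved under pics/ and viewed, at most 14 in all, crops included, and the job is handed in when it is done.

Besides the shell and the picture viewer there is one more tool, called after ">>>" as name([rows], argument=value, ...), one row to a line, values as JSON. move_arm: Moves the arm, as the interface text tells. Shift numbers are shares of 0.05 m and turn numbers shares of 0.15 rad, none past 1 either way. Its arguments: {"type":"object","properties":{"rows":{"type":"array"},"grip_force":{"type":"number"}},"required":["rows"]}

```bash
mkdir -p pics; python3 - <<'E'
from station import env
import cv2, numpy as np
for n in ("scene","top"):
    cv2.imwrite(f"pics/{n}0.png",cv2.cvtColor(env.read_camera(n),cv2.COLOR_RGB2BGR))
    c=env.get_calibration(n);print(n,c["fx"],c["fy"],c["cx"],c["cy"]);print(np.round(c["cam_to_world"],3))
s=env.observe();print(s["time"],np.round(s["tool_pos"],3),np.round(s["tcp_rot"],3),s["opening"],env.nose_length)
E
```

```text
scene 470.3451236956898 470.3451236956898 314.45583384485803 194.1360462767666
[[ 0.617  0.678 -0.401  1.013]
 [ 0.787 -0.524  0.325 -0.398]
 [ 0.01  -0.516 -0.857  1.15 ]
 [ 0.     0.     0.     1.   ]]
top 421.5259810844236 421.5259810844236 318.4945260371378 200.30751961212263
[[ 0.028 -0.996  0.083  0.423]
 [-0.999 -0.026  0.023  0.027]
 [-0.02  -0.084 -0.996  0.967]
 [ 0.     0.     0.     1.   ]]
0.1 [ 0.237 -0.578  0.242] [[ 0.925  0.379 -0.   ]
 [ 0.379 -0.925  0.001]
 [ 0.    -0.001 -1.   ]] 0.998896632251595 0.011
```

View pics/top0.png

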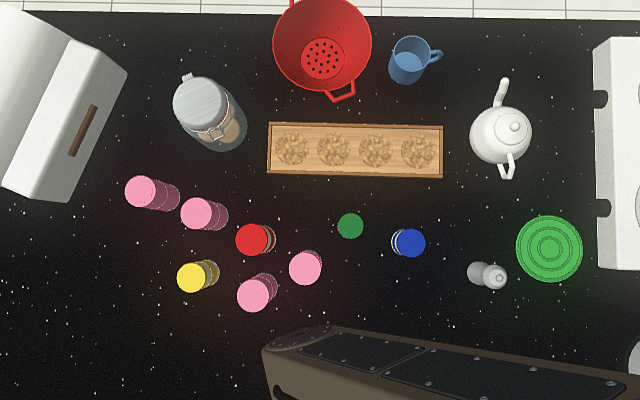

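View pics/scene0.png

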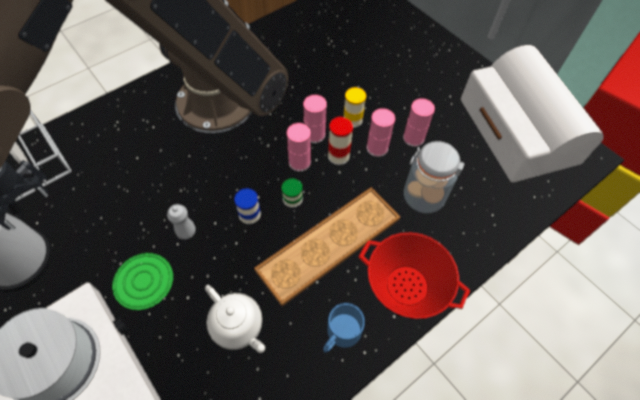

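The top view shows the lids at red (252,240), yellow (190,278), blue (411,243) and green (350,226). The grinder is at (487,275) and the jar at the left end (205,105). The pads run from (292,149) to (420,152), and the pink cylinders are decoys.

```bash
cat > h.py <<'E'
from station import env
import cv2, numpy as np
def ray(c,uv,z):
    T=np.array(c["cam_to_world"]);uv=np.atleast_2d(uv).astype(float)
    d=np.c_[(uv[:,0]-c["cx"])/c["fx"],(uv[:,1]-c["cy"])/c["fy"],np.ones(len(uv))]@T[:3,:3].T
    return (T[:3,3]+d*((z-T[2,3])/d[:,2])[:,None])
H=dict(red=.140,yellow=.112,blue=.086,green=.060)
def mask(hsv,n):
    r={"red":((0,190,90),(6,255,255)),"yellow":((22,120,120),(33,255,255)),"blue":((112,150,80),(128,255,255)),"green":((50,120,50),(75,255,255)),"pink":((160,60,150),(179,160,255))}[n]
    m=cv2.inRange(hsv,*map(np.array,r))
    if n=="red": m|=cv2.inRange(hsv,np.array((174,190,90)),np.array((179,255,255)))
    return m
def blobs(m,lo=150,hi=5000):
    cs,_=cv2.findContours(m,cv2.RETR_EXTERNAL,cv2.CHAIN_APPROX_NONE)
    return [c[:,0] for c in cs if lo<cv2.contourArea(c)<hi]
def circ(c,cnt,z):
    p=ray(c,cnt,z)[:,:2].astype(np.float32)*1000
    e=cv2.fitEllipse(p.reshape(-1,1,2))
    return np.round(e[0],1),np.round(e[1],1)
E
python3 - <<'E'
from h import *
im=cv2.imread("pics/top0.png");hsv=cv2.cvtColor(im,cv2.COLOR_BGR2HSV);c=env.get_calibration("top")
for n in list(H)+["pink"]:
    for b in blobs(mask(hsv,n)):
        if cv2.contourArea(b)<1800: print(n,b.mean(0).round(),circ(c,b,H.get(n,.14)))
print([hsv[y,x].tolist() for y,x in ((130,300),(150,315),(150,293),(170,330),(160,420))])
m=cv2.inRange(hsv,np.array((8,50,60)),np.array((25,230,255)));m[:,:262]=0;m[:115]=0;m[185:]=0;m[:,450:]=0
b=max(blobs(m,1000,30000),key=cv2.contourArea)
r=cv2.minAreaRect((ray(c,b,.018)[:,:2]*1000).astype(np.float32).reshape(-1,1,2));print("tray",r)
print("jarlid",ray(c,(200,100),.2),"grinder",ray(c,(497,277),.127))
E
```

```text
red [251. 239.] (array([411.4, 175.8]), array([60.6, 61.2]))
yellow [190. 277.] (array([331.2, 300.4]), array([56.3, 57.6]))
blue [411. 243.] (array([ 413.2, -146.5]), array([57.5, 58.5]))
green [350. 225.] (array([446.1, -22.2]), array([53.1, 53.3]))
pink [253. 292.] (array([305.3, 168. ]), array([59.5, 67.2]))
pink [305. 267.] (array([358.9,  68.8]), array([61. , 63.6]))
pink [196. 213.] (array([460.2, 287.8]), array([60.7, 61.5]))
pink [140. 191.] (array([501. , 401.8]), array([60.7, 61.2]))
[[16, 107, 195], [16, 108, 219], [17, 118, 166], [15, 107, 223], [17, 118, 206]]
tray ((620.7763061523438, -29.513626098632812), (398.72308349609375, 124.14875793457031), 89.83435821533203)
jarlid [[0.66934777 0.27165851 0.2       ]] grinder [[ 0.35157433 -0.30681817  0.127     ]]
```

Every lid diameter matches its given size, and the tray measures 399 × 124 mm centred at (0.621, -0.030). I'll turn the tool so its y axis lies along world x, then look at the pads from nearer.

>>> move_arm([
  {"turn": [0,0,-0.985],"delta_pos": [0,0,-0.2],"fingers": 0},
  {"turn": [0,0,-0.985],"delta_pos": [0,0,-0.2],"fingers": 0},
  {"turn": [0,0,-0.985],"delta_pos": [0,0,-0.2],"fingers": 0},
  {"turn": [0,0,-0.985],"delta_pos": [0,0,-0.2],"fingers": 0},
  {"turn": [0,0,-0.985],"delta_pos": [0,0,-0.2],"fingers": 0},
  {"turn": [0,0,-0.985],"delta_pos": [0,0,0],"fingers": 0},
  {"turn": [0,0,-0.985],"delta_pos": [0,0,0],"fingers": 0},
  {"turn": [0,0,-0.985],"delta_pos": [0,0,0],"fingers": 0},
], grip_force=40)

```text
time: 0.9
tool_pos: [0.2369, -0.5782, 0.292]
tcp_rot: [[-0.006, 1.0, -0.0], [1.0, 0.006, 0.001], [0.001, -0.0, -1.0]]
wrist_force: [-0.2, -0.7, -0.0]
opening: 1.001
gripper_force: 0.0
```

>>> move_arm([
  {"turn": [0,0,0],"delta_pos": [0.8,0.45,0],"fingers": 0},
  {"turn": [0,0,0],"delta_pos": [0.8,0.45,0],"fingers": 0},
  {"turn": [0,0,0],"delta_pos": [0.8,0.45,0],"fingers": 0},
  {"turn": [0,0,0],"delta_pos": [0.8,0.45,0],"fingers": 0},
  {"turn": [0,0,0],"delta_pos": [0.8,0.45,0],"fingers": 0},
  {"turn": [0,0,0],"delta_pos": [0.8,0.45,0],"fingers": 0},
  {"turn": [0,0,0],"delta_pos": [0.8,0.45,0],"fingers": 0},
  {"turn": [0,0,0],"delta_pos": [0.8,0.45,0],"fingers": 0},
])

```text
time: 1.7
tool_pos: [0.4174, -0.2566, 0.2922]
tcp_rot: [[0.0, 1.0, -0.0], [1.0, -0.0, 0.0], [0.0, -0.0, -1.0]]
wrist_force: [0.5, -0.9, -0.1]
opening: 1.004
gripper_force: 0.0
```

>>> move_arm([
  {"turn": [0,0,0],"delta_pos": [0.8,0.45,0],"fingers": 0},
  {"turn": [0,0,0],"delta_pos": [0.8,0.45,0],"fingers": 0},
  {"turn": [0,0,0],"delta_pos": [0.8,0.45,0],"fingers": 0},
  {"turn": [0,0,0],"delta_pos": [0.8,0.45,0],"fingers": 0},
  {"turn": [0,0,0],"delta_pos": [0.8,0.45,0],"fingers": 0},
  {"turn": [0,0,0],"delta_pos": [0.8,0.45,0],"fingers": 0},
  {"turn": [0,0,0],"delta_pos": [0,0,0],"fingers": 0},
  {"turn": [0,0,0],"delta_pos": [0,0,0],"fingers": 0},
])

```text
time: 2.5
tool_pos: [0.5519, -0.0175, 0.2918]
tcp_rot: [[-0.002, 1.0, -0.001], [1.0, 0.002, -0.0], [-0.0, -0.001, -1.0]]
wrist_force: [0.4, -0.3, 0.8]
opening: 0.996
gripper_force: 0.0
```

```bash
python3 - <<'E'
from h import *
s=env.observe();c=env.get_calibration("wrist");im=env.read_camera("wrist")
print(s["time"],np.round(s["tool_pos"],4),np.round(s["tcp_rot"],3),np.round(s["joint_positions"],1))
print(c["fx"],c["cx"],c["cy"],np.round(c["cam_to_world"],3))
cv2.imwrite("pics/w1.png",cv2.cvtColor(im,cv2.COLOR_RGB2BGR))
E
```

```text
2.5 [ 0.5519 -0.0175  0.2918] [[-0.002  1.    -0.001]
 [ 1.     0.002 -0.   ]
 [-0.    -0.001 -1.   ]] [-8.7 19.4 95.8 -0.  64.8 -8.8]
340.12492037497657 320.1559607453709 201.2065801829539 [[ 1.     0.003 -0.001  0.553]
 [ 0.003 -0.949 -0.316  0.064]
 [-0.001  0.316 -0.949  0.424]
 [ 0.     0.     0.     1.   ]]
```

View pics/w1.png

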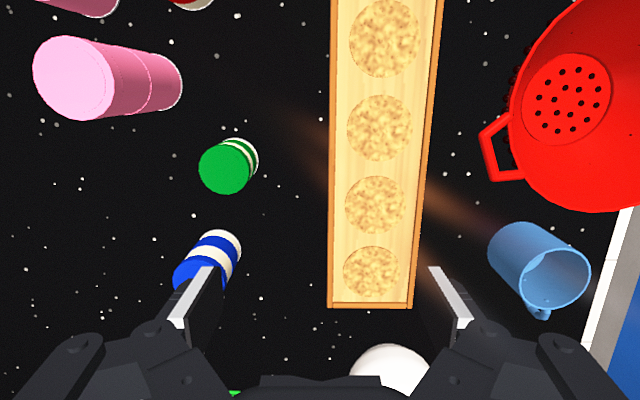

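The wrist view shows all four pads, at about (384,37), (379,128), (375,204) and (371,271). The green tin is at (225,167) and the blue one at (205,265).

```bash
python3 - <<'E'
from h import *
c=env.get_calibration("wrist")
im=cv2.imread("pics/w1.png");hsv=cv2.cvtColor(im,cv2.COLOR_BGR2HSV)
print(hsv[128,379],hsv[128,340],hsv[85,380])
print(ray(c,[(384,37),(379,128),(375,204),(371,271)],.015).round(4))
# pads: local texture (std) inside tray
g=cv2.cvtColor(im,cv2.COLOR_BGR2GRAY)
lap=cv2.GaussianBlur(np.abs(cv2.Laplacian(cv2.GaussianBlur(g,(3,3),0).astype(np.float32),-1)),(0,0),2)
m=((lap>4)*255).astype(np.uint8);m[:,:340]=0;m[:,422:]=0;m[298:]=0
m=cv2.morphologyEx(m,cv2.MORPH_CLOSE,np.ones((9,9)));m=cv2.morphologyEx(m,cv2.MORPH_OPEN,np.ones((15,15)))
for b in blobs(m,800,9000):
    print(b.mean(0).round(1),circ(c,b,.015))
# green lid
for b in blobs(mask(hsv,"green"),800,9000): print("green",circ(c,b,.06))
E
```

```text
[ 18 136 241] [ 24  90 254] [ 23  98 254]
[[ 0.6215  0.1154  0.015 ]
 [ 0.6215  0.0178  0.015 ]
 [ 0.6217 -0.0772  0.015 ]
 [ 0.6213 -0.1734  0.015 ]]
[385.3 271.8] (array([ 634.8, -174.6]), array([ 87.9, 121.2]))
[382.5 204.3] (array([627.2, -77.6]), array([ 76.2, 101.8]))
[384.  127.6] (array([625. ,  18.4]), array([76.3, 91.3]))
[380.3  37.3] (array([616.4, 114.5]), array([73.6, 86.8]))
green (array([449.8, -19.8]), array([54.6, 66.6]))
```

Pad centres agree with the tray estimate: x = 0.621 and y = 0.115, 0.019, -0.077, -0.173. I'll start with the green tin, which goes to y = -0.173.

>>> move_arm([
  {"turn": [0,0,0],"delta_pos": [-0.04,-0.7,0],"fingers": 0},
  {"turn": [0,0,0],"delta_pos": [-0.03,-0.7,0.5],"fingers": 0},
  {"turn": [0,0,0],"delta_pos": [0,-0.72,0.8],"fingers": 0},
  {"turn": [0,0,0],"delta_pos": [0,0,0.8],"fingers": 0},
  {"turn": [0,0,0],"delta_pos": [0,0,0.8],"fingers": 0},
  {"turn": [0,0,0],"delta_pos": [0,0,0.6],"fingers": 0},
  {"turn": [0,0,0],"delta_pos": [0,0,0],"fingers": 0},
  {"turn": [0,0,0],"delta_pos": [0,0,0],"fingers": 0},
])

```text
time: 3.35
tool_pos: [0.4484, -0.0227, 0.1207]
tcp_rot: [[0.001, 1.0, -0.001], [1.0, -0.001, -0.0], [-0.0, -0.001, -1.0]]
wrist_force: [0.3, 0.2, 1.3]
opening: 1.0
gripper_force: 0.0
```

```bash
python3 - <<'E'
from h import *
s=env.observe();c=env.get_calibration("wrist");im=env.read_camera("wrist")
print(s["time"],np.round(s["tool_pos"],4))
im=cv2.cvtColor(im,cv2.COLOR_RGB2BGR);cv2.imwrite("pics/w2.png",im)
hsv=cv2.cvtColor(im,cv2.COLOR_BGR2HSV)
for b in blobs(mask(hsv,"green"),800,60000): print("green",b.mean(0),circ(c,b,.06))
E
```

```text
3.35 [ 0.4484 -0.0227  0.1207]
green [316.10037175 217.94052045] (array([446.5, -17.9]), array([53.7, 64.6]))
```

View pics/w2.png

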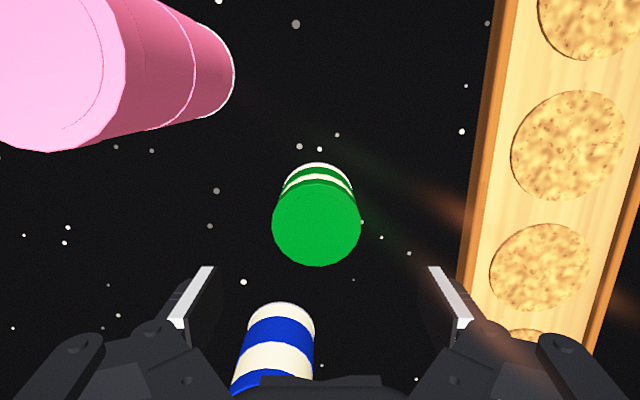

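The wrist picture puts the green lid at (316,222), centred between the fingers, which agrees with the top view. Next I descend and close.

>>> move_arm([
  {"turn": [0,0,0],"delta_pos": [0,-0.04,0.6],"fingers": 0},
  {"turn": [0,0,0],"delta_pos": [0,0,0.6],"fingers": 0},
  {"turn": [0,0,0],"delta_pos": [0,0,0.4],"fingers": 0},
  {"turn": [0,0,0],"delta_pos": [0,0,0.1],"fingers": 0},
  {"turn": [0,0,0],"delta_pos": [0,0,0],"fingers": 0.3},
  {"turn": [0,0,0],"delta_pos": [0,0,0],"fingers": 0.5},
  {"turn": [0,0,0],"delta_pos": [0,0,0],"fingers": 1},
  {"turn": [0,0,0],"delta_pos": [0,0,0],"fingers": 1},
])

```text
time: 4.2
tool_pos: [0.4471, -0.022, 0.0367]
tcp_rot: [[-0.0, 1.0, 0.002], [1.0, 0.0, -0.001], [-0.001, 0.002, -1.0]]
wrist_force: [-0.7, -0.4, 8.8]
opening: 0.624
gripper_force: 40.5
```

>>> move_arm([
  {"turn": [0,0,0],"delta_pos": [0,0,0],"fingers": 1},
  {"turn": [0,0,0],"delta_pos": [0,0,0],"fingers": 1},
  {"turn": [0,0,0],"delta_pos": [0,0,0],"fingers": 1},
  {"turn": [0,0,0],"delta_pos": [0,0,0],"fingers": 1},
])

```text
time: 4.6
tool_pos: [0.4471, -0.022, 0.0367]
tcp_rot: [[-0.0, 1.0, 0.002], [1.0, 0.0, -0.001], [-0.001, 0.002, -1.0]]
wrist_force: [-1.5, -0.8, 8.5]
opening: 0.625
gripper_force: 40.5
```

>>> move_arm([
  {"turn": [0,0,0],"delta_pos": [0,0,-0.3],"fingers": 1},
  {"turn": [0,0,0],"delta_pos": [0,0,-0.5],"fingers": 1},
  {"turn": [0,0,0],"delta_pos": [-0.3,0.35,-0.4],"fingers": 1},
  {"turn": [0,0,0],"delta_pos": [-0.6,0.7,0],"fingers": 1},
  {"turn": [0,0,0],"delta_pos": [-0.6,0.7,0],"fingers": 1},
  {"turn": [0,0,0],"delta_pos": [-0.6,0.7,0],"fingers": 1},
  {"turn": [0,0,0],"delta_pos": [-0.6,0.7,0],"fingers": 1},
  {"turn": [0,0,0],"delta_pos": [-0.32,0.33,0],"fingers": 1},
])

```text
time: 5.4
tool_pos: [0.6229, -0.1753, 0.0967]
tcp_rot: [[0.001, 1.0, 0.003], [1.0, -0.001, -0.001], [-0.001, 0.003, -1.0]]
wrist_force: [-0.1, 0.1, -1.7]
opening: 0.617
gripper_force: 42.8
```

>>> move_arm([
  {"turn": [0,0,0],"delta_pos": [0,0,0],"fingers": 1},
  {"turn": [0,0,0],"delta_pos": [0,0,0],"fingers": 1},
])

```text
time: 5.6
tool_pos: [0.62, -0.1728, 0.0957]
tcp_rot: [[0.0, 1.0, -0.0], [1.0, -0.0, 0.0], [0.0, -0.0, -1.0]]
wrist_force: [-0.3, 1.2, -1.8]
opening: 0.622
gripper_force: 42.8
```

```bash
python3 - <<'E'
from h import *
s=env.observe();im=env.read_camera("wrist")
print(s["time"],np.round(s["tool_pos"],4),np.round(s["wrist_force"],1))
cv2.imwrite("pics/w3.png",cv2.cvtColor(im,cv2.COLOR_RGB2BGR))
E
```

```text
5.6 [ 0.62   -0.1728  0.0957] [-0.3  1.2 -1.8]
```

View pics/w3.png

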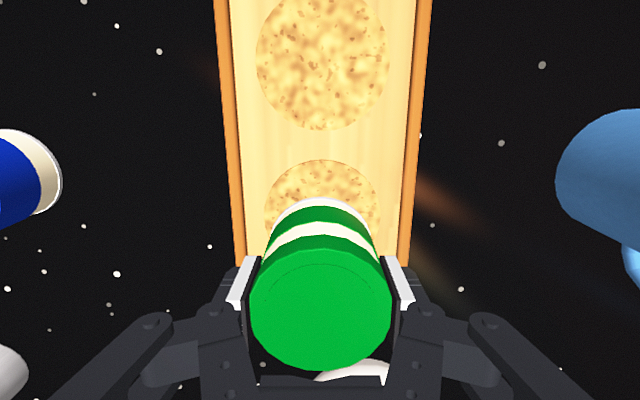

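The green tin is held upright at (320,305), above the end pad and in line with the tray. I'll lower it slowly.

>>> move_arm([
  {"turn": [0,0,0],"delta_pos": [0,0.02,0.3],"fingers": 1},
  {"turn": [0,0,0],"delta_pos": [0,0,0.3],"fingers": 1},
  {"turn": [0,0,0],"delta_pos": [0,0,0.16],"fingers": 1},
  {"turn": [0,0,0],"delta_pos": [0,0,0.06],"fingers": 1},
  {"turn": [0,0,0],"delta_pos": [0,0,0.04],"fingers": 1},
  {"turn": [0,0,0],"delta_pos": [0,0,0],"fingers": 1},
  {"turn": [0,0,0],"delta_pos": [0,0,0],"fingers": 1},
])

```text
time: 6.35
tool_pos: [0.6217, -0.1729, 0.0524]
tcp_rot: [[0.0, 1.0, 0.001], [1.0, -0.0, -0.0], [-0.0, 0.001, -1.0]]
wrist_force: [1.2, 0.1, -1.9]
opening: 0.617
gripper_force: 43.1
```

>>> move_arm([
  {"turn": [0,0,0],"delta_pos": [0,0,0.02],"fingers": 1},
  {"turn": [0,0,0],"delta_pos": [0,0,0.02],"fingers": 1},
  {"turn": [0,0,0],"delta_pos": [0,0,0],"fingers": 1},
])

```text
time: 6.65
tool_pos: [0.6218, -0.173, 0.0518]
tcp_rot: [[-0.0, 1.0, 0.001], [1.0, 0.0, -0.001], [-0.001, 0.001, -1.0]]
wrist_force: [-5.0, 0.7, 13.7]
opening: 0.622
gripper_force: 44.4
```

>>> move_arm([
  {"turn": [0,0,0],"delta_pos": [0,0,0],"fingers": 0.32},
  {"turn": [0,0,0],"delta_pos": [0,0,0],"fingers": 0.25},
  {"turn": [0,0,0],"delta_pos": [0,0,0],"fingers": 0},
  {"turn": [0,0,0],"delta_pos": [0,0,0],"fingers": 0},
  {"turn": [0,0,0],"delta_pos": [0,0,-0.4],"fingers": 0},
  {"turn": [0,0,0],"delta_pos": [0,0,-0.6],"fingers": 0},
  {"turn": [0,0,0],"delta_pos": [0,0,-0.8],"fingers": 0},
  {"turn": [0,0,0],"delta_pos": [0.1,-0.5,0],"fingers": 0},
])

```text
time: 7.45
tool_pos: [0.5998, -0.169, 0.1447]
tcp_rot: [[-0.0, 1.0, 0.009], [1.0, 0.0, -0.003], [-0.003, 0.009, -1.0]]
wrist_force: [-0.2, -0.8, -1.1]
opening: 1.002
gripper_force: 0.0
```

>>> move_arm([
  {"turn": [0,0,0],"delta_pos": [0.1,-0.8,0],"fingers": 0},
  {"turn": [0,0,0],"delta_pos": [0.1,-0.8,0],"fingers": 0},
  {"turn": [0,0,0],"delta_pos": [0.1,-0.8,0],"fingers": 0},
  {"turn": [0,0,0],"delta_pos": [0.1,-0.8,0],"fingers": 0},
  {"turn": [0,0,0],"delta_pos": [0.03,-0.48,0],"fingers": 0},
  {"turn": [0,0,0],"delta_pos": [0,0,0],"fingers": 0},
  {"turn": [0,0,0],"delta_pos": [0,0,0],"fingers": 0},
])

```text
time: 8.15
tool_pos: [0.413, -0.1467, 0.1405]
tcp_rot: [[0.0, 1.0, 0.001], [1.0, -0.0, -0.001], [-0.001, 0.001, -1.0]]
wrist_force: [1.2, -0.1, 0.5]
opening: 1.0
gripper_force: 0.0
```

```bash
python3 - <<'E'
from h import *
s=env.observe();c=env.get_calibration("wrist");im=cv2.cvtColor(env.read_camera("wrist"),cv2.COLOR_RGB2BGR)
print(s["time"],np.round(s["tool_pos"],4))
hsv=cv2.cvtColor(im,cv2.COLOR_BGR2HSV)
for b in blobs(mask(hsv,"blue"),800,60000): print("blue",b.mean(0),circ(c,b,.086))
c=env.get_calibration("top");im=cv2.cvtColor(env.read_camera("top"),cv2.COLOR_RGB2BGR);cv2.imwrite("pics/t1.png",im)
hsv=cv2.cvtColor(im,cv2.COLOR_BGR2HSV)
for n,dz in (("green",.015),("blue",0),("red",0),("yellow",0)):
  for b in blobs(mask(hsv,n),150,1800): print(n,circ(c,b,H[n]+dz))
E
```

```text
8.15 [ 0.413  -0.1467  0.1405]
blue [319.79079498 205.87866109] (array([ 413.8, -142.8]), array([56.9, 69. ]))
green (array([ 621.3, -172.3]), array([51.9, 54.3]))
red (array([411.3, 175.7]), array([60.7, 61.1]))
yellow (array([331.2, 300.2]), array([56.4, 57.5]))
```

View pics/t1.png

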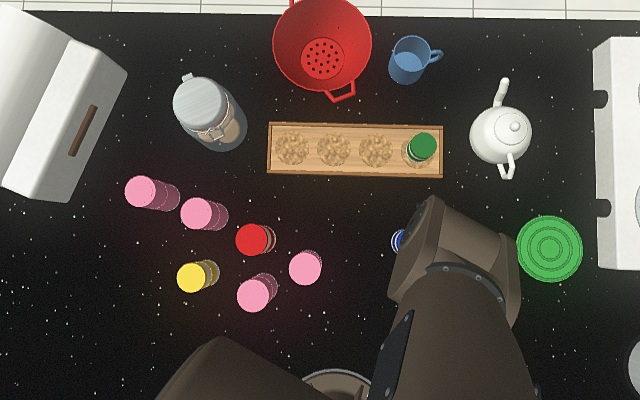

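The top view shows green standing centred on its pad, with its lid at (423,146), measured at (0.621, -0.172). Blue is next.

>>> move_arm([
  {"turn": [0,0,0],"delta_pos": [0,0.01,0.6],"fingers": 0},
  {"turn": [0,0,0],"delta_pos": [0,0,0.6],"fingers": 0},
  {"turn": [0,0,0],"delta_pos": [0,0,0.4],"fingers": 0},
  {"turn": [0,0,0],"delta_pos": [0,0,0.09],"fingers": 0},
  {"turn": [0,0,0],"delta_pos": [0,0,0],"fingers": 0.2},
  {"turn": [0,0,0],"delta_pos": [0,0,0],"fingers": 0.4},
  {"turn": [0,0,0],"delta_pos": [0,0,0],"fingers": 1},
  {"turn": [0,0,0],"delta_pos": [0,0,0],"fingers": 1},
])

```text
time: 9.05
tool_pos: [0.4134, -0.1466, 0.0564]
tcp_rot: [[-0.0, 1.0, 0.002], [1.0, 0.0, -0.001], [-0.001, 0.002, -1.0]]
wrist_force: [-0.5, 0.1, 4.7]
opening: 0.671
gripper_force: 43.2
```

>>> move_arm([
  {"turn": [0,0,0],"delta_pos": [0,0,0],"fingers": 1},
  {"turn": [0,0,0],"delta_pos": [0,0,0],"fingers": 1},
])

```text
time: 9.25
tool_pos: [0.4134, -0.1466, 0.0564]
tcp_rot: [[0.0, 1.0, 0.002], [1.0, -0.0, -0.001], [-0.001, 0.002, -1.0]]
wrist_force: [-0.3, 0.1, 8.0]
opening: 0.671
gripper_force: 43.6
```

>>> move_arm([
  {"turn": [0,0,0],"delta_pos": [0,0,-0.3],"fingers": 1},
  {"turn": [0,0,0],"delta_pos": [0,0,-0.5],"fingers": 1},
  {"turn": [0,0,0],"delta_pos": [0.14,0.4,-0.4],"fingers": 1},
  {"turn": [0,0,0],"delta_pos": [0.25,0.75,0],"fingers": 1},
  {"turn": [0,0,0],"delta_pos": [0.25,0.75,0],"fingers": 1},
  {"turn": [0,0,0],"delta_pos": [0.25,0.75,0],"fingers": 1},
  {"turn": [0,0,0],"delta_pos": [0.25,0.75,0],"fingers": 1},
  {"turn": [0,0,0],"delta_pos": [0.15,0.5,0],"fingers": 1},
])

```text
time: 10.05
tool_pos: [0.61, -0.0808, 0.1158]
tcp_rot: [[-0.001, 1.0, 0.001], [1.0, 0.001, -0.0], [-0.0, 0.001, -1.0]]
wrist_force: [1.0, 0.0, -1.8]
opening: 0.668
gripper_force: 43.8
```

>>> move_arm([
  {"turn": [0,0,0],"delta_pos": [0.1,0.25,0],"fingers": 1},
  {"turn": [0,0,0],"delta_pos": [0,0,0],"fingers": 1},
  {"turn": [0,0,0],"delta_pos": [0,0,0],"fingers": 1},
])

```text
time: 10.35
tool_pos: [0.6198, -0.0768, 0.1154]
tcp_rot: [[-0.0, 1.0, -0.001], [1.0, 0.0, 0.0], [0.0, -0.001, -1.0]]
wrist_force: [-0.8, -0.7, -1.9]
opening: 0.668
gripper_force: 43.8
```

>>> move_arm([
  {"turn": [0,0,0],"delta_pos": [-0.01,0.02,0.3],"fingers": 1},
  {"turn": [0,0,0],"delta_pos": [0,0,0.3],"fingers": 1},
  {"turn": [0,0,0],"delta_pos": [0,0,0.16],"fingers": 1},
  {"turn": [0,0,0],"delta_pos": [0,0,0.06],"fingers": 1},
  {"turn": [0,0,0],"delta_pos": [0,0,0.04],"fingers": 1},
  {"turn": [0,0,0],"delta_pos": [0,0,0.02],"fingers": 1},
  {"turn": [0,0,0],"delta_pos": [0,0,0],"fingers": 1},
  {"turn": [0,0,0],"delta_pos": [0,0,0],"fingers": 1},
])

```text
time: 11.15
tool_pos: [0.6217, -0.0774, 0.072]
tcp_rot: [[0.0, 1.0, 0.001], [1.0, -0.0, -0.0], [-0.0, 0.001, -1.0]]
wrist_force: [-0.2, -0.5, -2.3]
opening: 0.672
gripper_force: 43.7
```

>>> move_arm([
  {"turn": [0,0,0],"delta_pos": [0,0,0.02],"fingers": 1},
  {"turn": [0,0,0],"delta_pos": [0,0,0.01],"fingers": 1},
  {"turn": [0,0,0],"delta_pos": [0,0,0],"fingers": 1},
])

```text
time: 11.45
tool_pos: [0.6217, -0.0774, 0.0715]
tcp_rot: [[-0.0, 1.0, 0.001], [1.0, 0.0, -0.0], [-0.0, 0.001, -1.0]]
wrist_force: [-3.3, 0.9, 10.0]
opening: 0.668
gripper_force: 44.8
```

>>> move_arm([
  {"turn": [0,0,0],"delta_pos": [0,0,0],"fingers": 0.27},
  {"turn": [0,0,0],"delta_pos": [0,0,0],"fingers": 0.2},
  {"turn": [0,0,0],"delta_pos": [0,0,0],"fingers": 0},
  {"turn": [0,0,0],"delta_pos": [0,0,0],"fingers": 0},
  {"turn": [0,0,0],"delta_pos": [0,0,-0.4],"fingers": 0},
  {"turn": [0,0,0],"delta_pos": [0,0,-0.7],"fingers": 0},
  {"turn": [0,0,0],"delta_pos": [0,0,-0.8],"fingers": 0},
  {"turn": [0,0,0],"delta_pos": [0,0,-0.8],"fingers": 0},
])

```text
time: 12.25
tool_pos: [0.6213, -0.0773, 0.2064]
tcp_rot: [[-0.0, 1.0, -0.001], [1.0, 0.0, 0.0], [0.0, -0.001, -1.0]]
wrist_force: [1.9, -0.9, 0.2]
opening: 1.0
gripper_force: 0.0
```

>>> move_arm([
  {"turn": [0,0,0],"delta_pos": [0.6,-0.5,-0.1],"fingers": 0},
  {"turn": [0,0,0],"delta_pos": [0.8,-0.66,0],"fingers": 0},
  {"turn": [0,0,0],"delta_pos": [0.8,-0.66,0],"fingers": 0},
  {"turn": [0,0,0],"delta_pos": [0.8,-0.66,0],"fingers": 0},
  {"turn": [0,0,0],"delta_pos": [0.8,-0.66,0],"fingers": 0},
  {"turn": [0,0,0],"delta_pos": [0.8,-0.66,0],"fingers": 0},
  {"turn": [0,0,0],"delta_pos": [0.46,-0.4,0],"fingers": 0},
  {"turn": [0,0,0],"delta_pos": [0,0,0],"fingers": 0},
])

```text
time: 13.05
tool_pos: [0.4151, 0.1705, 0.2103]
tcp_rot: [[-0.003, 1.0, -0.0], [1.0, 0.003, 0.0], [0.0, -0.0, -1.0]]
wrist_force: [-0.5, -1.1, -0.1]
opening: 0.999
gripper_force: 0.0
```

```bash
python3 - <<'E'
from h import *
s=env.observe();c=env.get_calibration("wrist");im=cv2.cvtColor(env.read_camera("wrist"),cv2.COLOR_RGB2BGR);cv2.imwrite("pics/w4.png",im)
print(s["time"],np.round(s["tool_pos"],4))
hsv=cv2.cvtColor(im,cv2.COLOR_BGR2HSV)
for b in blobs(mask(hsv,"red"),800,60000): print("red",b.mean(0),circ(c,b,.14))
c=env.get_calibration("top");im=cv2.cvtColor(env.read_camera("top"),cv2.COLOR_RGB2BGR)
hsv=cv2.cvtColor(im,cv2.COLOR_BGR2HSV)
for n,dz in (("green",.015),("blue",.015),("red",0),("yellow",0)):
  for b in blobs(mask(hsv,n),150,1800): print(n,circ(c,b,H[n]+dz))
E
```

```text
13.05 [0.4151 0.1705 0.2103]
red [313.94964029 209.34172662] (array([411.6, 177.3]), array([62.4, 64.3]))
green (array([ 621.3, -172.4]), array([52. , 54.4]))
blue (array([621.1, -77.2]), array([56. , 57.1]))
```

View pics/w4.png

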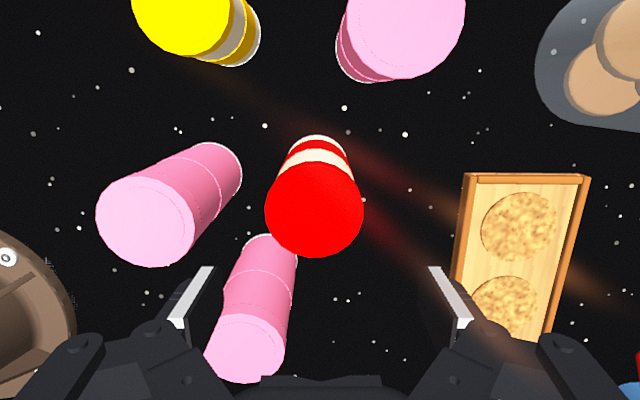

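The wrist view shows the red lid at (314,205) between the fingers, and the nearest pink tin clears the left finger. Blue stands on its pad at (0.621, -0.077).

>>> move_arm([
  {"turn": [0,0,0],"delta_pos": [0,0,0.3],"fingers": 0},
  {"turn": [0,0,0],"delta_pos": [0,0,0.2],"fingers": 0},
  {"turn": [0,0,0],"delta_pos": [0,0,0],"fingers": 0},
])

```text
time: 13.45
tool_pos: [0.4175, 0.1677, 0.1839]
tcp_rot: [[0.001, 1.0, -0.002], [1.0, -0.001, -0.001], [-0.001, -0.002, -1.0]]
wrist_force: [-0.4, -0.1, -0.3]
opening: 0.995
gripper_force: 0.0
```

>>> move_arm([
  {"turn": [0,0,0],"delta_pos": [0.16,-0.12,0],"fingers": 0},
  {"turn": [0,0,0],"delta_pos": [0,0,0],"fingers": 0},
  {"turn": [0,0,0],"delta_pos": [0,0,0.1],"fingers": 0},
])

```text
time: 13.75
tool_pos: [0.4117, 0.1768, 0.1807]
tcp_rot: [[-0.001, 1.0, 0.002], [1.0, 0.001, 0.0], [0.0, 0.002, -1.0]]
wrist_force: [0.6, 0.9, 0.9]
opening: 1.0
gripper_force: 0.0
```

>>> move_arm([
  {"turn": [0,0,0],"delta_pos": [0,0,0.5],"fingers": 0},
  {"turn": [0,0,0],"delta_pos": [0,0,0.6],"fingers": 0},
  {"turn": [0,0,0],"delta_pos": [0,0,0.4],"fingers": 0},
  {"turn": [0,0,0],"delta_pos": [0,0,0.1],"fingers": 0},
  {"turn": [0,0,0],"delta_pos": [0,0,0],"fingers": 0.15},
  {"turn": [0,0,0],"delta_pos": [0,0,0],"fingers": 0.3},
  {"turn": [0,0,0],"delta_pos": [0,0,0],"fingers": 1},
  {"turn": [0,0,0],"delta_pos": [0,0,0],"fingers": 1},
])

```text
time: 14.55
tool_pos: [0.4117, 0.1766, 0.1009]
tcp_rot: [[-0.0, 1.0, 0.001], [1.0, 0.0, 0.0], [0.0, 0.001, -1.0]]
wrist_force: [-1.3, -0.3, 5.3]
opening: 0.718
gripper_force: 44.4
```

>>> move_arm([
  {"turn": [0,0,0],"delta_pos": [0,0,0],"fingers": 1},
  {"turn": [0,0,0],"delta_pos": [0,0,0],"fingers": 1},
])

```text
time: 14.75
tool_pos: [0.4117, 0.1766, 0.1009]
tcp_rot: [[-0.0, 1.0, 0.001], [1.0, 0.0, 0.0], [0.0, 0.001, -1.0]]
wrist_force: [-1.7, 0.2, 7.8]
opening: 0.715
gripper_force: 44.6
```

>>> move_arm([
  {"turn": [0,0,0],"delta_pos": [0,0,-0.3],"fingers": 1},
  {"turn": [0,0,0],"delta_pos": [0,0,-0.6],"fingers": 1},
  {"turn": [0,0,0],"delta_pos": [-0.12,0.4,-0.4],"fingers": 1},
  {"turn": [0,0,0],"delta_pos": [-0.21,0.7,0],"fingers": 1},
  {"turn": [0,0,0],"delta_pos": [-0.21,0.7,0],"fingers": 1},
  {"turn": [0,0,0],"delta_pos": [-0.21,0.7,0],"fingers": 1},
  {"turn": [0,0,0],"delta_pos": [-0.21,0.7,0],"fingers": 1},
  {"turn": [0,0,0],"delta_pos": [-0.16,0.6,0],"fingers": 1},
])

```text
time: 15.55
tool_pos: [0.6029, 0.1197, 0.165]
tcp_rot: [[0.0, 1.0, 0.0], [1.0, -0.0, -0.0], [-0.0, 0.0, -1.0]]
wrist_force: [0.2, 0.6, -3.2]
opening: 0.713
gripper_force: 46.1
```

>>> move_arm([
  {"turn": [0,0,0],"delta_pos": [-0.12,0.39,0],"fingers": 1},
  {"turn": [0,0,0],"delta_pos": [0,0,0],"fingers": 1},
  {"turn": [0,0,0],"delta_pos": [0,0,0],"fingers": 1},
])

```text
time: 15.85
tool_pos: [0.6203, 0.1143, 0.1646]
tcp_rot: [[0.0, 1.0, -0.001], [1.0, -0.0, -0.0], [-0.0, -0.001, -1.0]]
wrist_force: [-0.7, 0.0, -5.6]
opening: 0.719
gripper_force: 46.1
```

>>> move_arm([
  {"turn": [0,0,0],"delta_pos": [0.01,0.02,0.3],"fingers": 1},
  {"turn": [0,0,0],"delta_pos": [0,0,0.3],"fingers": 1},
  {"turn": [0,0,0],"delta_pos": [0,0,0.2],"fingers": 1},
  {"turn": [0,0,0],"delta_pos": [0,0,0.1],"fingers": 1},
  {"turn": [0,0,0],"delta_pos": [0,0,0.04],"fingers": 1},
  {"turn": [0,0,0],"delta_pos": [0,0,0.02],"fingers": 1},
  {"turn": [0,0,0],"delta_pos": [0,0,0],"fingers": 1},
  {"turn": [0,0,0],"delta_pos": [0,0,0],"fingers": 1},
])

```text
time: 16.65
tool_pos: [0.6221, 0.115, 0.1176]
tcp_rot: [[-0.0, 1.0, 0.001], [1.0, 0.0, -0.0], [-0.0, 0.001, -1.0]]
wrist_force: [-0.1, -0.7, -4.6]
opening: 0.715
gripper_force: 46.1
```

>>> move_arm([
  {"turn": [0,0,0],"delta_pos": [0,0,0.02],"fingers": 1},
  {"turn": [0,0,0],"delta_pos": [0,0,0.02],"fingers": 1},
  {"turn": [0,0,0],"delta_pos": [0,0,0],"fingers": 1},
])

```text
time: 16.95
tool_pos: [0.622, 0.115, 0.116]
tcp_rot: [[-0.0, 1.0, 0.001], [1.0, 0.0, -0.0], [-0.0, 0.001, -1.0]]
wrist_force: [-2.7, -0.3, 4.8]
opening: 0.72
gripper_force: 46.9
```

>>> move_arm([
  {"turn": [0,0,0],"delta_pos": [0,0,0],"fingers": 0.24},
  {"turn": [0,0,0],"delta_pos": [0,0,0],"fingers": 0.18},
  {"turn": [0,0,0],"delta_pos": [0,0,0],"fingers": 0},
  {"turn": [0,0,0],"delta_pos": [0,0,0],"fingers": 0},
  {"turn": [0,0,0],"delta_pos": [0,0,-0.4],"fingers": 0},
  {"turn": [0,0,0],"delta_pos": [0,0,-0.7],"fingers": 0},
  {"turn": [0,0,0],"delta_pos": [0,0,-0.8],"fingers": 0},
  {"turn": [0,0,0],"delta_pos": [0.1,-0.5,-0.3],"fingers": 0},
])

```text
time: 17.75
tool_pos: [0.5993, 0.1197, 0.2284]
tcp_rot: [[0.001, 1.0, 0.006], [1.0, -0.001, 0.0], [0.0, 0.006, -1.0]]
wrist_force: [0.2, 0.4, 0.2]
opening: 1.0
gripper_force: 0.0
```

>>> move_arm([
  {"turn": [0,0,0],"delta_pos": [0.4,-0.7,0],"fingers": 0},
  {"turn": [0,0,0],"delta_pos": [0.5,-0.7,0],"fingers": 0},
  {"turn": [0,0,0],"delta_pos": [0.5,-0.7,0],"fingers": 0},
  {"turn": [0,0,0],"delta_pos": [0.5,-0.7,0],"fingers": 0},
  {"turn": [0,0,0],"delta_pos": [0.5,-0.7,0],"fingers": 0},
  {"turn": [0,0,0],"delta_pos": [0.5,-0.7,0],"fingers": 0},
  {"turn": [0,0,0],"delta_pos": [0.4,-0.6,0],"fingers": 0},
  {"turn": [0,0,0],"delta_pos": [0.3,-0.5,0],"fingers": 0},
])

```text
time: 18.55
tool_pos: [0.3302, 0.3008, 0.2253]
tcp_rot: [[-0.001, 1.0, 0.0], [1.0, 0.001, 0.0], [0.0, 0.0, -1.0]]
wrist_force: [0.1, -0.0, -0.0]
opening: 1.003
gripper_force: 0.0
```

>>> move_arm([
  {"turn": [0,0,0],"delta_pos": [0,0,0],"fingers": 0},
  {"turn": [0,0,0],"delta_pos": [0,0,0],"fingers": 0},
])

```text
time: 18.75
tool_pos: [0.3318, 0.3003, 0.2253]
tcp_rot: [[-0.002, 1.0, 0.001], [1.0, 0.002, 0.0], [0.0, 0.001, -1.0]]
wrist_force: [0.0, -0.2, 0.3]
opening: 1.002
gripper_force: 0.0
```

```bash
python3 - <<'E'
from h import *
s=env.observe();c=env.get_calibration("wrist");im=cv2.cvtColor(env.read_camera("wrist"),cv2.COLOR_RGB2BGR);cv2.imwrite("pics/w5.png",im)
print(s["time"],np.round(s["tool_pos"],4))
hsv=cv2.cvtColor(im,cv2.COLOR_BGR2HSV)
for b in blobs(mask(hsv,"yellow"),800,60000): print("yellow",b.mean(0),circ(c,b,.112))
c=env.get_calibration("top");im=cv2.cvtColor(env.read_camera("top"),cv2.COLOR_RGB2BGR)
hsv=cv2.cvtColor(im,cv2.COLOR_BGR2HSV)
for n,dz in (("green",.015),("blue",.015),("red",0.015),("yellow",0)):
  for b in blobs(mask(hsv,n),150,1800): print(n,circ(c,b,H[n]+dz))
E
```

```text
18.75 [0.3318 0.3003 0.2253]
yellow [318.33333333 191.21544715] (array([331.5, 305.4]), array([56.8, 71.6]))
green (array([ 621.3, -172.4]), array([52.1, 54.2]))
blue (array([621.2, -77.3]), array([55.9, 57. ]))
red (array([621.2, 114.1]), array([60.5, 61.2]))
yellow (array([331.1, 300. ]), array([56.7, 58. ]))
```

View pics/w5.png

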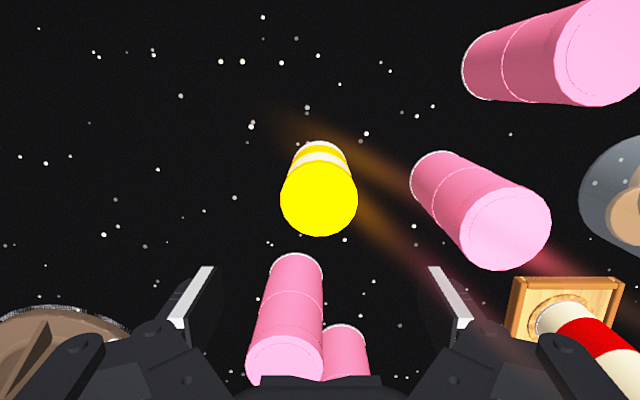

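The wrist view shows yellow at (319,198), centred with clear space around it, and red stands on its pad at (0.621, 0.114). Now I'll descend on yellow.

>>> move_arm([
  {"turn": [0,0,0],"delta_pos": [0,0,0.6],"fingers": 0},
  {"turn": [0,0,0],"delta_pos": [0,0,0.7],"fingers": 0},
  {"turn": [0,0,0],"delta_pos": [0,0,0.7],"fingers": 0},
  {"turn": [0,0,0],"delta_pos": [0,0,0.6],"fingers": 0},
  {"turn": [0,0,0],"delta_pos": [0,0,0.3],"fingers": 0},
  {"turn": [0,0,0],"delta_pos": [0,0,0],"fingers": 0},
  {"turn": [0,0,0],"delta_pos": [0,0,0],"fingers": 0.2},
  {"turn": [0,0,0],"delta_pos": [0,0,0],"fingers": 0.3},
])

```text
time: 19.65
tool_pos: [0.3326, 0.3, 0.0809]
tcp_rot: [[0.001, 1.0, 0.001], [1.0, -0.001, 0.001], [0.001, 0.001, -1.0]]
wrist_force: [0.2, -0.1, 0.3]
opening: 0.706
gripper_force: 0.0
```

>>> move_arm([
  {"turn": [0,0,0],"delta_pos": [0,0,0],"fingers": 1},
  {"turn": [0,0,0],"delta_pos": [0,0,0],"fingers": 1},
  {"turn": [0,0,0],"delta_pos": [0,0,0],"fingers": 1},
  {"turn": [0,0,0],"delta_pos": [0,0,0],"fingers": 1},
])

```text
time: 20.05
tool_pos: [0.3323, 0.3002, 0.0811]
tcp_rot: [[-0.0, 1.0, 0.002], [1.0, 0.0, 0.001], [0.001, 0.002, -1.0]]
wrist_force: [-1.3, -1.5, 7.1]
opening: 0.668
gripper_force: 42.2
```

>>> move_arm([
  {"turn": [0,0,0],"delta_pos": [0,0,-0.3],"fingers": 1},
  {"turn": [0,0,0],"delta_pos": [0,0,-0.6],"fingers": 1},
  {"turn": [0,0,0],"delta_pos": [0,0,-0.7],"fingers": 1},
  {"turn": [0,0,0],"delta_pos": [0,0,-0.7],"fingers": 1},
  {"turn": [0,0,0],"delta_pos": [0,0,-0.7],"fingers": 1},
  {"turn": [0,0,0],"delta_pos": [0,0,-0.5],"fingers": 1},
  {"turn": [0,0,0],"delta_pos": [-0.33,0.37,0],"fingers": 1},
  {"turn": [0,0,0],"delta_pos": [-0.6,0.6,0],"fingers": 1},
])

```text
time: 20.85
tool_pos: [0.38, 0.2539, 0.2566]
tcp_rot: [[-0.003, 1.0, 0.002], [1.0, 0.003, 0.001], [0.001, 0.002, -1.0]]
wrist_force: [1.1, 0.9, -2.4]
opening: 0.67
gripper_force: 43.7
```

>>> move_arm([
  {"turn": [0,0,0],"delta_pos": [-0.6,0.6,0],"fingers": 1},
  {"turn": [0,0,0],"delta_pos": [-0.6,0.6,0],"fingers": 1},
  {"turn": [0,0,0],"delta_pos": [-0.6,0.6,0],"fingers": 1},
  {"turn": [0,0,0],"delta_pos": [-0.6,0.6,0],"fingers": 1},
  {"turn": [0,0,0],"delta_pos": [-0.6,0.6,0],"fingers": 1},
  {"turn": [0,0,0],"delta_pos": [-0.6,0.6,0],"fingers": 1},
  {"turn": [0,0,0],"delta_pos": [-0.6,0.6,0],"fingers": 1},
  {"turn": [0,0,0],"delta_pos": [-0.5,0.6,0],"fingers": 1},
])

```text
time: 21.65
tool_pos: [0.6212, 0.0167, 0.2555]
tcp_rot: [[0.001, 1.0, 0.0], [1.0, -0.001, -0.0], [-0.0, 0.0, -1.0]]
wrist_force: [0.6, 1.0, -1.4]
opening: 0.668
gripper_force: 43.7
```

>>> move_arm([
  {"turn": [0,0,0],"delta_pos": [0,0,0],"fingers": 1},
  {"turn": [0,0,0],"delta_pos": [0,0,0],"fingers": 1},
])

```text
time: 21.85
tool_pos: [0.6202, 0.018, 0.2548]
tcp_rot: [[0.001, 1.0, -0.001], [1.0, -0.001, 0.0], [0.0, -0.001, -1.0]]
wrist_force: [1.0, 0.2, -2.2]
opening: 0.669
gripper_force: 43.9
```

>>> move_arm([
  {"turn": [0,0,0],"delta_pos": [0.01,0.02,0.3],"fingers": 1},
  {"turn": [0,0,0],"delta_pos": [0,0,0.5],"fingers": 1},
  {"turn": [0,0,0],"delta_pos": [0,0,0.6],"fingers": 1},
  {"turn": [0,0,0],"delta_pos": [0,0,0.6],"fingers": 1},
  {"turn": [0,0,0],"delta_pos": [0,0,0.5],"fingers": 1},
  {"turn": [0,0,0],"delta_pos": [0,0,0.3],"fingers": 1},
  {"turn": [0,0,0],"delta_pos": [0,0,0.15],"fingers": 1},
  {"turn": [0,0,0],"delta_pos": [0,0,0],"fingers": 1},
])

```text
time: 22.65
tool_pos: [0.6207, 0.0197, 0.1074]
tcp_rot: [[-0.001, 1.0, -0.001], [1.0, 0.001, 0.0], [0.0, -0.001, -1.0]]
wrist_force: [0.2, 0.3, -0.9]
opening: 0.671
gripper_force: 43.9
```

>>> move_arm([
  {"turn": [0,0,0],"delta_pos": [0,0,0.1],"fingers": 1},
  {"turn": [0,0,0],"delta_pos": [0,0,0.06],"fingers": 1},
  {"turn": [0,0,0],"delta_pos": [0,0,0.02],"fingers": 1},
  {"turn": [0,0,0],"delta_pos": [0,0,0.02],"fingers": 1},
  {"turn": [0,0,0],"delta_pos": [0,0,0],"fingers": 1},
  {"turn": [0,0,0],"delta_pos": [0,0,0],"fingers": 1},
])

```text
time: 23.25
tool_pos: [0.6215, 0.0189, 0.0977]
tcp_rot: [[0.0, 1.0, 0.0], [1.0, -0.0, -0.0], [-0.0, 0.0, -1.0]]
wrist_force: [0.3, 0.1, -2.4]
opening: 0.668
gripper_force: 43.9
```

>>> move_arm([
  {"turn": [0,0,0],"delta_pos": [0,0,0.02],"fingers": 1},
  {"turn": [0,0,0],"delta_pos": [0,0,0.02],"fingers": 1},
  {"turn": [0,0,0],"delta_pos": [0,0,0],"fingers": 1},
])

```text
time: 23.55
tool_pos: [0.6215, 0.019, 0.0963]
tcp_rot: [[-0.0, 1.0, 0.001], [1.0, 0.0, -0.0], [-0.0, 0.001, -1.0]]
wrist_force: [-2.2, -0.9, 5.2]
opening: 0.67
gripper_force: 44.5
```

Contact. I'll release, rise straight up and back off toward the robot.

>>> move_arm([
  {"turn": [0,0,0],"delta_pos": [0,0,0],"fingers": 0.27},
  {"turn": [0,0,0],"delta_pos": [0,0,0],"fingers": 0.2},
  {"turn": [0,0,0],"delta_pos": [0,0,0],"fingers": 0},
  {"turn": [0,0,0],"delta_pos": [0,0,0],"fingers": 0},
  {"turn": [0,0,0],"delta_pos": [0,0,-0.4],"fingers": 0},
  {"turn": [0,0,0],"delta_pos": [0,0,-0.8],"fingers": 0},
  {"turn": [0,0,0],"delta_pos": [0,0,-0.8],"fingers": 0},
  {"turn": [0,0,0],"delta_pos": [0,0,-0.8],"fingers": 0},
])

```text
time: 24.35
tool_pos: [0.6212, 0.019, 0.2371]
tcp_rot: [[0.0, 1.0, -0.0], [1.0, -0.0, -0.0], [-0.0, -0.0, -1.0]]
wrist_force: [0.1, -1.3, -0.1]
opening: 0.997
gripper_force: 0.0
```

>>> move_arm([
  {"turn": [0,0,0],"delta_pos": [0,-0.6,-0.4],"fingers": 0},
  {"turn": [0,0,0],"delta_pos": [0,-0.8,0],"fingers": 0},
  {"turn": [0,0,0],"delta_pos": [0,-0.8,0],"fingers": 0},
  {"turn": [0,0,0],"delta_pos": [0,-0.8,0],"fingers": 0},
  {"turn": [0,0,0],"delta_pos": [0,-0.5,0],"fingers": 0},
  {"turn": [0,0,0],"delta_pos": [0,0,0],"fingers": 0},
  {"turn": [0,0,0],"delta_pos": [0,0,0],"fingers": 0},
])

```text
time: 25.05
tool_pos: [0.4468, 0.0189, 0.2561]
tcp_rot: [[0.0, 1.0, 0.001], [1.0, -0.0, -0.0], [-0.0, 0.001, -1.0]]
wrist_force: [0.1, -0.4, -0.3]
opening: 0.999
gripper_force: 0.0
```

```bash
python3 - <<'E'
from h import *
c=env.get_calibration("top");im=cv2.cvtColor(env.read_camera("top"),cv2.COLOR_RGB2BGR);cv2.imwrite("pics/t2.png",im)
hsv=cv2.cvtColor(im,cv2.COLOR_BGR2HSV)
for n in H:
  for b in blobs(mask(hsv,n),150,1800): print(n,circ(c,b,H[n]+.015))
s=env.observe();print(s["time"],s["tool_pos"])
E
```

```text
red (array([621.4, 114.1]), array([60.5, 61.6]))
yellow (array([619.6,  18.8]), array([56.4, 57.5]))
blue (array([621.4, -77.5]), array([55.7, 56.7]))
green (array([ 621.3, -172.4]), array([51.9, 54.5]))
25.1 [0.44725429 0.01890585 0.25592151]
```

View pics/t2.png

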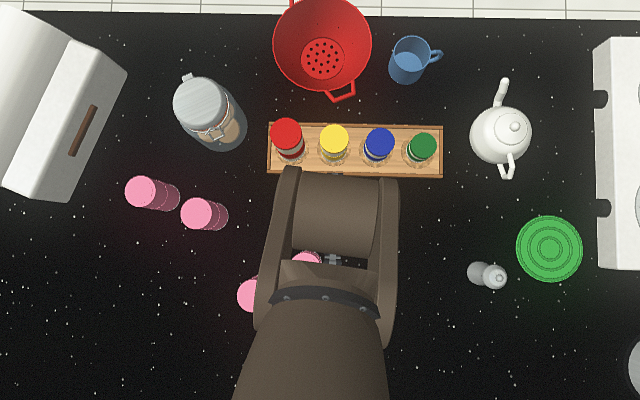

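All four tins stand upright on their pads in height order: red (287,136), yellow (334,140), blue (379,143) and green (423,146). The jar and the grinder have not moved.

```bash
python3 -c "
from station import env
print(env.job_done())"
```

```text
the job is handed in; nothing more can be done
None
```

I handed the job in at about 25 s: the red, yellow, blue and green tins stand upright in height order from the cookie jar end, each measured within about 2 mm of its pad's centre, and the jar and salt grinder look unmoved in the top view; the judge returned no verdict.

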